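Lay medicine cartons in staggered courses under a low dispensary shelf

TASK

In the small grey shelf unit, lay the loose blue carton end to end with the first blue carton, at its end nearest the robot and in line with it, and push this bottom course away from you, red end plate and all, until the plate is fully home and the cartons are tight together. Then let go and lay the orange carton flat on top as the second course, lengthways and astride the joint, offset half a length like brickwork. Do not crush the cartons or disturb the bottles and the jar, and leave everything standing free.

Things in the scene. Friction and masses are not known exactly. Their poses are not given: they have to be found in the camera images.
- rack: low open shelf unit fixed to the counter, yaw up to 0.2 rad. Origin: centre of the floor board's underside; x: along the course, away from the robot; y: left; z: up. Floor board 340 x 280 mm (x, y), 12 mm thick. Four dark 18 mm square posts at x = -9 and 105 mm, y = -131 and 131 mm. The course runs along y = 0. Floor nearer than x = -18 mm is open to above.
- rack_shelf (a point): middle of the front edge, underside, of the rack's upper shelf (dark slats), at rack x = -18, z = 210 mm; axes as the rack. The shelf reaches from there to x = 114 mm, over the full width, top at z = 224 mm. It covers the place of the second course, where an upright gripper does not fit: lean the tool back towards the robot, about 40 degrees.
- endplate (a joint): red upright end plate, 90 mm wide, 36 mm high, sliding along the rack's x; 0 = nearest the robot (face at rack x = 95 mm), grows as it is pushed away, fully home at 0.040 m on a firm rubber-faced stop (face at x = 135 mm). About 4 N of friction holds it wherever it is left, no spring; a clear rise of force tells that it is home. Starts at 0 to 0.025 m.
- endplate_face (a point): middle of the end plate's face that looks towards the robot, 20 mm above the floor board; axes as the rack
- first_center (a point): centre of the first carton, white with blue bands, loose on the rack's floor, slightly askew, 0 to about 50 mm short of the end plate; cardboard carton 110 mm long (its x axis), 56 mm wide (y), 44 mm high (z), about 0.18 kg; x points away from the robot
- blue_center (a point): centre of the loose carton, white with blue bands, that starts flat on the counter left or right of the rack; cardboard carton 110 mm long (its x axis), 56 mm wide (y), 44 mm high (z), about 0.18 kg; x points roughly away from the robot. Belongs in the bottom course.
- orange_center (a point): centre of the carton, white with orange and red bands, that starts flat on the counter on the other side of the rack; cardboard carton 110 mm long (its x axis), 56 mm wide (y), 44 mm high (z), about 0.18 kg; x points roughly away from the robot. Belongs in the second course.
- syrup1: bystander: amber bottle 40 mm across, 95 mm high, standing in the rack to the left of the course near the far posts; origin at its base
- syrup2: bystander: the same bottle to the right of the course
- pilljar: bystander: white jar with blue lid, 56 mm across, 85 mm high, standing on the counter right of the rack; origin at its base

How it is judged (in metres and radians):
On the way, in this order (a step that is already met when the one before it is completed fails the run):
1. the bottom course is tight, in line and fully home on the rack floor, and the fingers have let go of the blue carton (value of joint endplate above 0.0365 m and x of first_center in the frame of rack above 0.0765 m and x of blue_center in the frame of first_center between -0.1135 and -0.107 m and y of blue_center in the frame of first_center between -0.009 and 0.009 m and angle between the x axis of each of first_center, blue_center and the x axis of rack, either way round below 0.07 rad and angle between each of blue_center, first_center's own z axis and vertical below 0.05 rad and z of blue_center in the frame of rack between 0.03 and 0.038 m and contact force between carton_blue and the fingers below 0.05 N), for 0.2 s.
2. the orange carton lies flat across the joint, let go (x of orange_center in the frame of rack between 0.015 and 0.035 m and x of orange_center in the frame of first_center between -0.065 and -0.045 m and y of orange_center in the frame of first_center between -0.01 and 0.01 m and angle between the x axis of orange_center and the x axis of first_center, either way round below 0.1 rad and angle between orange_center's own z axis and vertical below 0.05 rad and z of orange_center in the frame of rack between 0.074 and 0.083 m and contact force between carton_orange and the fingers below 0.05 N), for 0.2 s.
At the end, for the whole second after the job is handed in: End plate home (over 36.5 of 40 mm), first carton on it (3.5 mm); blue tight to it (gap under 3.5 mm), in line (9 mm), both flat, within 4 deg of rack x. Orange flat on both, centred on the joint within 10 mm along and across, 5.7 deg. All let go, at rest (all of step 1 and all of step 2 and linear speed of each of carton_blue, carton_orange, carton_first below 0.02 m/s and contact force between carton_first and the fingers below 0.05 N); the robot touches nothing.
It fails at once if a bystander bottle or jar is shifted by over 20 mm or tipped (distance of any of syrup1, syrup2, pilljar from where it was at the start of the episode above 0.02 m or angle between any of syrup1, syrup2, pilljar's own z axis and vertical above 0.3 rad).
It fails at once if a carton is crushed: pressed with over 80 N against its neighbour or the rack (contact force between any of carton_first, carton_blue and rack above 80 N or contact force between any of carton_blue, carton_orange and carton_first above 80 N or contact force between carton_orange and carton_blue above 80 N).
It also fails if it takes over 72 s, if anything falls off the work surface, if the arm or the gripper's body presses on something with over 40 N, if the wrist force passes 120 N, or if a joint passes its speed limit or range.

ROBOT

A 6-joint arm with a two-finger parallel gripper is mounted at the origin on the work surface. World frame = base frame: x ahead of the robot, y to its left, z up, the work surface at z = 0. Lengths are in m, angles in degrees, forces in N, time in s.
With the tool pointing down it reaches from about 0.425 to 1.125 m from the base axis. Payload 14.9 kg.
Tool frame: the origin (TCP) lies between the finger pads; the fingertips stand 17 mm ahead of it and the grasp point (between the pads) lies 2 mm behind it; z points along the fingers, y is the direction in which the jaws open and shut (so a half turn about z gives the same grasp; the last joint's range is limited). The gripper opens to 91 mm and grips with 3 to 60 N. Pads are 32 mm wide; open, the fingers measure 118 mm over their backs; the gripper's body (76 mm by 178 mm) begins 60 mm behind the grasp point.
Start: joints at [-1.908, 21.709, 99.362, -0, 58.929, -1.908], TCP at [0.7, -0, 0.231] pointing down, gripper open.
Joint ranges: [-158.91, 158.91], [-42.39, 125.64], [0.06, 152.35], [-60.88, 240.88], [17.5, 164.5], [-176.32, 176.32]. Speed limits (degrees/s): [108.29, 108.29, 136.94, 180, 180, 180].

INTERFACE

Orientations are given as [roll, pitch, yaw] about the fixed x, y, z axes, in that order (R = Rz(yaw) Ry(pitch) Rx(roll)).
In Python, from station import * gives the robot as it stands. The module is installed in compiled form; this text tells all that it offers.
- The arm moves only by the tool servo_tool, never from a script. Its argument "plan" is a list of rows, each an object with "slide": the shift along the tool's x, y, z in m, a list of three; "turn": the turn about the tool's z in degrees. In form: [{"slide": [dx, dy, dz], "turn": turn}, ...]. A call has 1 to 20 rows; each row is the pose to reach, as a shift and turn from the pose commanded when the call began, along the tool's axes at that moment; what a row does not reach only later rows make up. A row lasts 1/10 s, in which the tool goes at most 50 mm and 8.59 degrees, less where a joint would pass 70% of its speed; a pose out of reach is approached as far as the arm can. A call with a gripper value outside its range is refused whole. "jaw" is the opening, from 0 (shut) to 1 (fully open), set as the call begins (left out, the last holds). The fingers move at their own pace and stop on an object; the grip force is fixed at half the most. Time passes only in rows, so rows that repeat a pose let the fingers close. It gives the time, the measured TCP pose, the force and the opening at its end, in the units of the state.
- get_state(): the state, without advancing time (a new reading comes with each control period).
- capture(name): name is "scene" or "side" or "wrist"; returns (picture, depth): 480x640x3 uint8, red, green, blue; 480x640 float32, m along the optical axis (not along the pixel's ray), 0 where there is no reading.
- calibration(name): a dict with "K" (3x3 intrinsics, pixels), "position" and "rotation" of the camera in the world; the wrist camera has in their place "tool_from_camera" (4x4, takes a point from camera to tool coordinates, whose origin is the TCP and whose axes are the flange's). Camera axes: x right, y down, z forward; pixel columns grow to the right and rows downward; lengths in m; the calibration is good to about 2 mm. A picture is of the moment at which its call begins: read the wrist's pose just before it. calibration takes no time and is no camera call.
- finish_job(): hands the job in, once; it reports no verdict.
The state is a dict: "time_s": time; "joints": joint angles; "dq": joint speeds; "joint_torque": joint torques, N m; "tcp_pos": TCP position; "orientation": TCP orientation; "force": force on the tool from outside, world axes, zero at the start; "moment": the same for the moment, N m; "finger_gap": opening from 0.0 (shut) to 1.0 (fully open).
Only numpy, scipy, OpenCV 4.12 (cv2) and the standard library are available. Lean on these libraries where they do the work, as an engineer would, in place of code of your own. Each camera call takes 0.05 s, during which the arm holds its last target. There are 200 camera calls.

## Working session

There is one attempt and no reset: what is moved stays moved. The work goes in short steps, Python scripts to look and compute and a tool call to move; the robot and the scene stay as the last step left them, time stands still between calls to the robot, and variables do not carry over. Pictures are saved under pics/ and viewed, about 8 in all and at most 12, crops included, and the job is handed in when it is done.

Besides the shell and the picture viewer there is one more tool, called by a JSON object that holds its "name" and its "arguments", one argument or row to a line. servo_tool: Moves the arm, as the interface text tells. Its arguments: {"type":"object","properties":{"plan":{"type":"array","items":{"type":"object","properties":{"slide":{"type":"array","items":{"type":"number"}},"turn":{"type":"number"}}}},"jaw":{"type":"number"}},"required":["plan"]}

```bash
mkdir -p pics
cat > h.py <<'E'
from station import *
import numpy as np, cv2
from scipy.spatial.transform import Rotation as R
def cloud(n):
    s=get_state(); im,d=capture(n); c=calibration(n); K=np.array(c["K"])
    v,u=np.mgrid[:480,:640]; p=np.stack([(u-K[0,2])*d/K[0,0],(v-K[1,2])*d/K[1,1],d],-1)
    if n=="wrist":
        T=np.array(c["tool_from_camera"]); p=p@T[:3,:3].T+T[:3,3]
        p=p@R.from_euler('xyz',s["orientation"],degrees=True).as_matrix().T+np.array(s["tcp_pos"])
    else: p=p@np.array(c["rotation"]).T+np.array(c["position"])
    p[d==0]=np.nan
    return im,d,p
def save(n,im): cv2.imwrite("pics/"+n+".png",im[...,::-1])
E
python3 - <<'E'
from h import *
print(get_state())
for n in("scene","wrist","side"):
    im,d,p=cloud(n); np.savez("c_"+n,im=im,p=p)
    if n!="wrist": print(n,calibration(n)["position"])
    save(n+"0",im)
a=[cv2.imread(f"pics/{n}0.png") for n in("scene","side")]
E
```

```text
{'time_s': 0.0, 'joints': array([-1.90609139e+00,  2.17380002e+01,  9.93951941e+01, -2.84895666e-03,
        5.89296542e+01, -1.90743809e+00]), 'dq': array([-0.04565065,  0.05971641, -0.03360069,  0.02549174,  0.10415093,
       -0.03997705]), 'joint_torque': array([ 6.45993277e-04, -7.63727903e+01, -4.34372771e+01,  6.49972307e-02,
        4.23743343e-02, -1.55693674e-04]), 'tcp_pos': array([6.99621338e-01, 1.88785556e-05, 2.30298120e-01]), 'orientation': array([-1.79937105e+02,  3.45355942e-04,  9.00028186e+01]), 'force': array([ 0.17392994,  0.13578452, -0.44411376]), 'moment': array([ 0.03292607, -0.01747315, -0.01281645]), 'finger_gap': 1.0050019274437096}Traceback (most recent call last):
  File "<stdin>", line 4, in <module>
  File "h.py", line 10, in cloud
    else: p=p@np.array(c["rotation"]).T+np.array(c["position"])
            ~~~~~~~~~~~~~~~~~~~~~~~~~~~^~~~~~~~~~~~~~~~~~~~~~~~
ValueError: operands could not be broadcast together with shapes (480,640) (3,)
```

```bash
sed -i 's/np.array(c\["rotation"\]).T/rot(c["rotation"]).T/' h.py
cat >> h.py <<'E'
def rot(r):
    r=np.array(r,float)
    return r if r.shape==(3,3) else R.from_euler('xyz',r,degrees=True).as_matrix()
E
python3 - <<'E'
from h import *
print(calibration("scene"),calibration("wrist"))
for n in("scene","wrist","side"):
    im,d,p=cloud(n); np.savez("c_"+n,im=im,p=p); save(n+"0",im)
    print(n,np.nanpercentile(p.reshape(-1,3),[1,50,99],axis=0).round(3).tolist())
E
```

```text
{'K': array([[588.20340243,   0.        , 327.97266407],
       [  0.        , 588.20340243, 229.41475946],
       [  0.        ,   0.        ,   1.        ]]), 'position': array([1.33373517, 0.19366928, 0.88326421]), 'rotation': array([-134.03312838,   -0.29741177,  106.56430707])} {'K': array([[403.8468421 ,   0.        , 316.70217178],
       [  0.        , 403.8468421 , 239.86668078],
       [  0.        ,   0.        ,   1.        ]]), 'tool_from_camera': array([[ 3.10181065e-05, -9.55767691e-01, -2.94122629e-01,
         8.41657654e-02],
       [ 9.99999763e-01,  2.31865249e-04, -6.47999153e-04,
         1.54836213e-05],
       [ 6.87533470e-04, -2.94122539e-01,  9.55767471e-01,
        -1.53927636e-01],
       [ 0.00000000e+00,  0.00000000e+00,  0.00000000e+00,
         1.00000000e+00]])}
scene [[-1.992, -2.022, -0.759], [0.605, -0.004, -0.0], [0.95, 0.571, 0.549]]
wrist [[0.404, -0.274, -0.559], [0.701, 0.03, 0.217], [1.331, 0.177, 0.331]]
side [[-0.879, -1.364, -0.758], [0.583, -0.005, -0.0], [1.081, 1.099, 0.666]]
```

View pics/scene0.png

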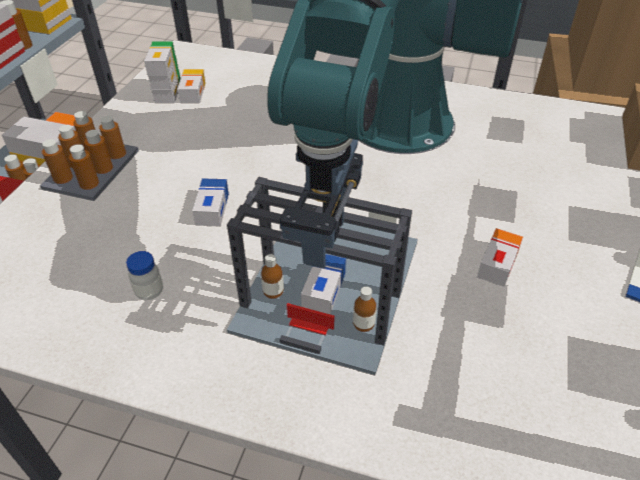

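View pics/side0.png

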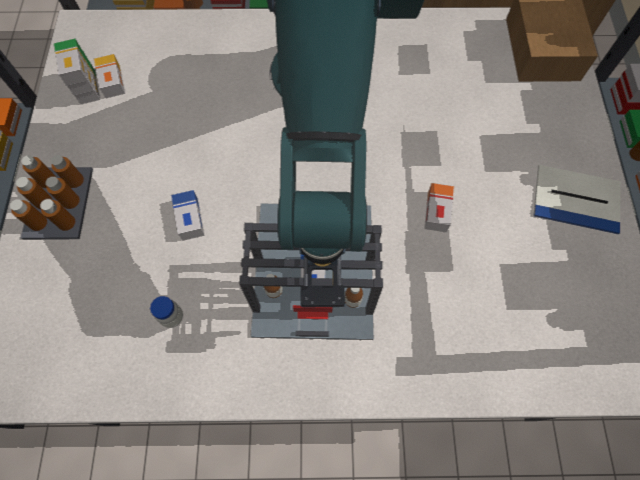

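```bash
cat >> h.py <<'E'
def rect(P):
    (c,(w,h),a)=cv2.minAreaRect((P[:,:2]*1000).astype(np.float32))
    if w<h: w,h,a=h,w,a+90
    a=(a+90)%180-90
    return np.round(c,1),round(w,1),round(h,1),round(a,2)
def blobs(p,zlo,zhi,box,amin=60,n=None):
    m=(p[...,2]>zlo)&(p[...,2]<zhi)&(p[...,0]>box[0])&(p[...,0]<box[1])&(p[...,1]>box[2])&(p[...,1]<box[3])
    k,l,st,ce=cv2.connectedComponentsWithStats(m.astype(np.uint8))
    for i in range(1,k):
        if st[i,4]>=amin:
            P=p[l==i]; print(n,rect(P),"n",len(P),"z",np.median(P[:,2]).round(4),"px",ce[i].round())
E
python3 - <<'E'
from h import *
for n in("scene","side"):
    p=np.load(f"c_{n}.npz")["p"]
    print("tops"); blobs(p,.036,.050,(.4,1.1,-.5,.5),60,n)
    print("floor"); blobs(p,.008,.016,(.4,1.1,-.3,.3),150,n)
    print("first"); blobs(p,.051,.061,(.4,1.1,-.15,.2),40,n)
    print("shelf"); blobs(p,.215,.232,(.4,1.1,-.2,.25),60,n)
E
```

```text
tops
scene (array([ 469.4, -330.3]), 115.7, 58.7, 13.49) n 928 z 0.043 px [209. 196.]
scene (array([455.6, 296.2]), 114.5, 56.5, -10.54) n 1190 z 0.044 px [501. 251.]
scene (array([ 732.3, -339.1]), 56.1, 29.4, -48.45) n 172 z 0.0424 px [146. 282.]
scene (array([ 674.9, -107.5]), 40.0, 18.4, -67.42) n 111 z 0.0436 px [272. 287.]
scene (array([ 712.4, -147.4]), 23.6, 13.9, -51.86) n 66 z 0.0429 px [244. 296.]
scene (array([681.1, -10.6]), 65.9, 30.4, -56.83) n 153 z 0.043 px [318. 301.]
scene (array([714.2, -20.3]), 89.6, 10.0, 88.69) n 284 z 0.0449 px [310. 313.]
scene (array([702.1,  75.9]), 38.0, 15.7, -77.64) n 111 z 0.043 px [363. 321.]
floor
scene (array([448.4,  19.5]), 118.1, 22.1, 87.87) n 308 z 0.0118 px [367. 231.]
scene (array([511.6, 123.1]), 146.1, 18.1, 4.28) n 260 z 0.0118 px [408. 256.]
scene (array([497.5,  21. ]), 112.9, 22.9, 88.8) n 342 z 0.0118 px [361. 247.]
scene (array([657.1, -19.1]), 280.9, 242.1, 88.15) n 8237 z 0.0116 px [313. 312.]
scene (array([651. , 114.6]), 96.8, 14.6, -1.14) n 176 z 0.0117 px [392. 310.]
first
scene (array([632.7, -19.8]), 115.3, 57.
[... 1058 characters left out ...]
.6, 23.2, 89.25) n 307 z 0.0116 px [280. 254.]
side (array([576.3,  76.1]), 63.2, 23.6, 87.28) n 191 z 0.0115 px [353. 255.]
side (array([ 617.4, -107.2]), 106.3, 25.0, 87.89) n 358 z 0.0119 px [278. 272.]
side (array([623.3,  81.8]), 72.2, 25.0, 88.69) n 276 z 0.0116 px [356. 274.]
side (array([716.1, -24. ]), 279.2, 122.3, 88.4) n 3610 z 0.0117 px [308. 318.]
first
side (array([637.4,  -9. ]), 27.7, 19.6, 89.24) n 98 z 0.055 px [318. 273.]
shelf
side (array([651.5, -99.6]), 133.1, 123.3, -1.27) n 1834 z 0.2215 px [265. 259.]
side (array([657.1,  78.1]), 132.7, 80.3, -1.91) n 1156 z 0.2217 px [366. 263.]
side (array([ 7.112e+02, -7.000e-01]), 38.7, 16.9, -89.2) n 161 z 0.2219 px [322. 282.]
```

{"name": "servo_tool", "arguments": {
  "jaw": 1,
  "plan": [
    {"slide": [0,0,-0.05],"turn": 0},
    {"slide": [0,0,-0.08],"turn": 0},
    {"slide": [0,0,-0.08],"turn": 0},
    {"slide": [-0.332,-0.231,-0.08],"turn": -104},
    {"slide": [-0.332,-0.231,-0.08],"turn": -104},
    {"slide": [-0.332,-0.231,-0.08],"turn": -104},
    {"slide": [-0.332,-0.231,-0.08],"turn": -104},
    {"slide": [-0.332,-0.231,-0.08],"turn": -104},
    {"slide": [-0.332,-0.231,-0.08],"turn": -104},
    {"slide": [-0.332,-0.231,-0.08],"turn": -104},
    {"slide": [-0.332,-0.231,-0.08],"turn": -104},
    {"slide": [-0.332,-0.231,0.08],"turn": -104},
    {"slide": [-0.332,-0.231,0.08],"turn": -104},
    {"slide": [-0.332,-0.231,0.08],"turn": -104},
    {"slide": [-0.332,-0.231,0.08],"turn": -104},
    {"slide": [-0.332,-0.231,0.08],"turn": -104},
    {"slide": [-0.332,-0.231,0.08],"turn": -104}
  ]
}}

```text
time_s: 1.9
tcp_pos: [0.4684, -0.3316, 0.1497]
orientation: [179.9, -0.1, -166.0]
force: [-0.6, 1.2, 0.8]
finger_gap: 0.996
```

Run:
```python
from h import *
im,d,p=cloud("wrist"); save("wrist1",im); blobs(p,.038,.05,(.3,.6,-.5,-.2),200,"w")
for n in("scene","side"):
    im,d,p=cloud(n); np.savez("c2_"+n,im=im,p=p); save(n+"2",im)
    print("floor"); blobs(p,.008,.016,(.4,1.1,-.3,.3),600,n)
    print("first"); blobs(p,.051,.061,(.4,.8,-.07,.03),100,n)
    print("plate"); blobs(p,.030,.049,(.695,.8,-.08,.04),100,n)
    print("shelf"); blobs(p,.215,.232,(.4,1.1,-.2,.25),600,n)
im=cv2.imread("pics/scene2.png")[150:400,150:470]; cv2.imwrite("pics/sc2.png",cv2.resize(im,(800,600)))
```

```text
w (array([ 466.9, -331.4]), 110.1, 56.7, 14.33) n 13025 z 0.0441 px [317. 236.]
floor
scene (array([496. , -38.3]), 231.9, 22.7, 88.21) n 676 z 0.0116 px [335. 241.]
scene (array([656.9, -19. ]), 280.7, 243.7, 88.23) n 8443 z 0.0115 px [313. 311.]
first
scene (array([632.9, -19.9]), 113.8, 57.1, 0.05) n 1379 z 0.0556 px [323. 277.]
plate
scene (array([714.6, -20.4]), 90.7, 9.6, 87.52) n 344 z 0.0407 px [309. 314.]
shelf
scene (array([654.1, -19.2]), 280.7, 137.3, 88.12) n 6542 z 0.2212 px [322. 221.]
floor
side (array([463.6, -16.2]), 278.9, 57.5, 88.68) n 1985 z 0.0117 px [315. 214.]
side (array([526.8, -19.9]), 274.5, 24.6, 88.21) n 848 z 0.0116 px [313. 237.]
side (array([715.3, -24.1]), 279.1, 121.9, 88.41) n 4159 z 0.0117 px [310. 316.]
first
side (array([590.4, -22.8]), 56.3, 24.4, 89.55) n 223 z 0.0559 px [312. 255.]
side (array([634.6, -22.8]), 55.6, 24.2, 89.91) n 230 z 0.0556 px [312. 273.]
side (array([678.4, -22.9]), 54.7, 20.0, 88.89) n 209 z 0.0554 px [312. 291.]
plate
side (array([713.9, -24. ]), 88.2, 7.2, 88.19) n 126 z 0.0443 px [313. 308.]
shelf
side (array([653.4, -21.7]), 279.6, 133.9, 88.33) n 5076 z 0.2215 px [311. 255.]
```

View pics/sc2.png

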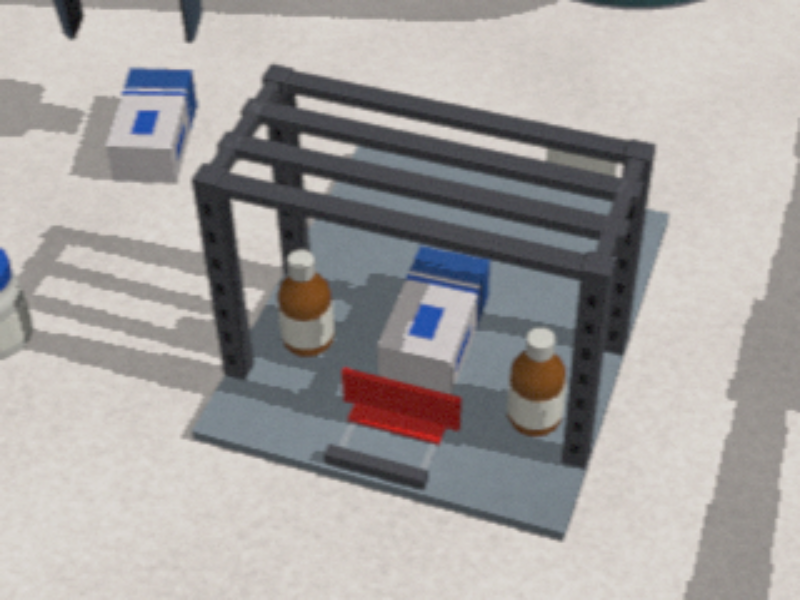

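{"name": "servo_tool", "arguments": {
  "plan": [
    {"slide": [0,0,0.05],"turn": 0},
    {"slide": [0,0,0.09],"turn": 0},
    {"slide": [0,0,0.115],"turn": 0},
    {"slide": [0,0,0.124],"turn": 0},
    {"slide": [0,0,0.124],"turn": 0},
    {"slide": [0,0,0.124],"turn": 0}
  ]
}}

```text
time_s: 2.65
tcp_pos: [0.4698, -0.3325, 0.0283]
orientation: [-179.9, 0.1, -166.0]
force: [-0.2, 0.7, -0.0]
finger_gap: 1.002
```

{"name": "servo_tool", "arguments": {
  "jaw": 0.4,
  "plan": [
    {"slide": [0,0,0],"turn": 0},
    {"slide": [0,0,0],"turn": 0},
    {"slide": [0,0,0],"turn": 0},
    {"slide": [0,0,0],"turn": 0},
    {"slide": [0,0,0],"turn": 0},
    {"slide": [0,0,0],"turn": 0},
    {"slide": [0,0,0],"turn": 0}
  ]
}}

```text
time_s: 3.35
tcp_pos: [0.4691, -0.332, 0.0271]
orientation: [180.0, -0.0, -166.0]
force: [-2.3, 0.7, 6.8]
finger_gap: 0.613
```

{"name": "servo_tool", "arguments": {
  "plan": [
    {"slide": [0,0,-0.04],"turn": 0},
    {"slide": [0,0,-0.08],"turn": 0},
    {"slide": [-0.05,0.12,-0.08],"turn": 6},
    {"slide": [-0.122,0.293,-0.08],"turn": 15.7},
    {"slide": [-0.122,0.293,-0.08],"turn": 15.7},
    {"slide": [-0.122,0.293,-0.08],"turn": 15.7},
    {"slide": [-0.122,0.293,-0.08],"turn": 15.7},
    {"slide": [-0.122,0.293,-0.08],"turn": 15.7},
    {"slide": [-0.122,0.293,-0.05],"turn": 15.7},
    {"slide": [-0.122,0.293,-0.03],"turn": 15.7},
    {"slide": [-0.122,0.293,-0.03],"turn": 15.7},
    {"slide": [-0.122,0.293,-0.03],"turn": 15.7}
  ]
}}

```text
time_s: 4.55
tcp_pos: [0.5163, -0.0184, 0.057]
orientation: [180.0, -0.1, 178.3]
force: [-0.2, 0.2, -2.7]
finger_gap: 0.616
```

Run:
```python
from h import *
for n in("scene","side","wrist"):
    im,d,p=cloud(n); save(n+"3",im)
    print("first"); blobs(p,.051,.060,(.4,.8,-.07,.03),100,n)
    print("held"); blobs(p,.066,.088,(.4,.62,-.07,.03),100,n)
im=cv2.hconcat([cv2.imread("pics/wrist3.png"),cv2.imread("pics/scene3.png")]); cv2.imwrite("pics/m3.png",cv2.resize(im,(800,300)))
```

```text
first
scene (array([634.1, -19.6]), 113.2, 57.2, 0.34) n 1380 z 0.0556 px [323. 277.]
held
scene (array([509.8, -22.3]), 53.2, 26.4, -78.17) n 153 z 0.0735 px [340. 224.]
scene (array([556. , -18.2]), 56.3, 22.8, -88.25) n 184 z 0.0734 px [336. 241.]
first
side (array([590.9, -22.9]), 57.1, 24.2, 87.69) n 221 z 0.0559 px [312. 255.]
side (array([634.9, -22.9]), 55.6, 24.1, 88.99) n 226 z 0.0555 px [312. 273.]
side (array([678.8, -22.8]), 54.8, 19.4, -89.84) n 206 z 0.0557 px [312. 291.]
held
side (array([554.2, -21.2]), 54.0, 23.6, -90.0) n 213 z 0.0742 px [313. 237.]
first
wrist (array([460.1, -16.4]), 55.1, 0.7, 88.32) n 560 z 0.0555 px [317. 188.]
wrist (array([498.3, -52.1]), 6.1, 1.5, 84.68) n 106 z 0.0561 px [234. 281.]
wrist (array([500.3,  16.6]), 6.1, 1.3, 89.59) n 108 z 0.0561 px [399. 281.]
held
wrist (array([489.8, -17.4]), 80.4, 60.2, 88.15) n 26293 z 0.0749 px [316. 272.]
wrist (array([545.4, -19.2]), 56.4, 20.7, 88.8) n 5327 z 0.0749 px [317. 405.]
```

View pics/m3.png

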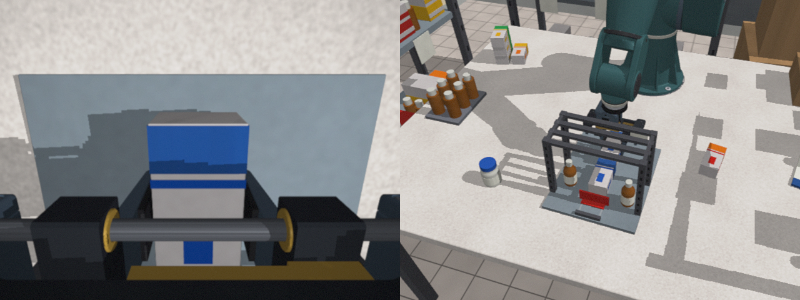

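{"name": "servo_tool", "arguments": {
  "plan": [
    {"slide": [0,0,0.01],"turn": 0},
    {"slide": [0,0,0.0165],"turn": 0},
    {"slide": [0,0,0.0185],"turn": 0},
    {"slide": [0,0,0.0185],"turn": 0},
    {"slide": [0,0,0.0185],"turn": 0}
  ]
}}

```text
time_s: 5.2
tcp_pos: [0.5166, -0.0185, 0.0385]
orientation: [-180.0, -0.0, 178.3]
force: [-2.8, -2.7, 7.5]
finger_gap: 0.612
```

{"name": "servo_tool", "arguments": {
  "jaw": 1.0,
  "plan": [
    {"slide": [0,0,0],"turn": 0},
    {"slide": [0,0,0],"turn": 0},
    {"slide": [0,0,0],"turn": 0},
    {"slide": [0,0,0],"turn": 0},
    {"slide": [0,0,0],"turn": 0}
  ]
}}

```text
time_s: 5.7
tcp_pos: [0.5165, -0.0182, 0.0384]
orientation: [180.0, -0.0, 178.3]
force: [0.4, -0.3, -1.3]
finger_gap: 0.995
```

{"name": "servo_tool", "arguments": {
  "plan": [
    {"slide": [0,0,-0.03],"turn": 0},
    {"slide": [0,0,-0.055],"turn": 0},
    {"slide": [0.04,0,-0.055],"turn": 0},
    {"slide": [0.084,0,-0.055],"turn": 0},
    {"slide": [0.084,0,-0.055],"turn": 0},
    {"slide": [0.084,0,-0.055],"turn": 0},
    {"slide": [0.084,0,-0.055],"turn": 0}
  ]
}}

```text
time_s: 6.4
tcp_pos: [0.4338, -0.0158, 0.0938]
orientation: [-180.0, 0.1, 178.3]
force: [-0.1, -0.1, -0.6]
finger_gap: 1.001
```

{"name": "servo_tool", "arguments": {
  "jaw": 0.32,
  "plan": [
    {"slide": [0,0,0],"turn": 0},
    {"slide": [0,0,0.02],"turn": 0},
    {"slide": [0,0,0.04],"turn": 0},
    {"slide": [0,0,0.055],"turn": 0},
    {"slide": [0,0,0.056],"turn": 0},
    {"slide": [0,0,0.056],"turn": 0},
    {"slide": [0,0,0.056],"turn": 0}
  ]
}}

```text
time_s: 7.1
tcp_pos: [0.4332, -0.0157, 0.038]
orientation: [-180.0, 0.0, 178.3]
force: [0.7, 0.2, -0.2]
finger_gap: 0.419
```

{"name": "servo_tool", "arguments": {
  "plan": [
    {"slide": [-0.008,0,0],"turn": 0},
    {"slide": [-0.014,0,0],"turn": 0},
    {"slide": [-0.019,0,0],"turn": 0},
    {"slide": [-0.024,0,0],"turn": 0},
    {"slide": [-0.029,0,0],"turn": 0},
    {"slide": [-0.034,0,0],"turn": 0},
    {"slide": [-0.039,0,0],"turn": 0},
    {"slide": [-0.044,0,0],"turn": 0},
    {"slide": [-0.048,0,0],"turn": 0},
    {"slide": [-0.052,0,0],"turn": 0},
    {"slide": [-0.056,0,0],"turn": 0},
    {"slide": [-0.058,0,0],"turn": 0}
  ]
}}

```text
time_s: 8.3
tcp_pos: [0.49, -0.0174, 0.0371]
orientation: [180.0, -0.1, 178.3]
force: [-9.7, 0.9, 6.0]
finger_gap: 0.322
```

Run:
```python
from h import *
for n in("scene","side"):
    im,d,p=cloud(n); save(n+"4",im)
    blobs(p,.050,.061,(.4,.8,-.07,.03),100,n)
    print("plate"); blobs(p,.030,.047,(.695,.8,-.08,.04),100,n)
```

```text
scene (array([538.4, -17.2]), 56.5, 21.3, 89.44) n 182 z 0.0558 px [338. 241.]
scene (array([655.5, -22.5]), 162.7, 58.8, -2.24) n 2023 z 0.0555 px [318. 286.]
plate
scene (array([733.9, -21.5]), 90.7, 5.9, 88.16) n 283 z 0.0386 px [306. 323.]
side (array([545.3, -21.4]), 54.8, 23.7, -89.51) n 209 z 0.0559 px [313. 237.]
side (array([591. , -21.6]), 54.5, 23.7, 87.68) n 216 z 0.0555 px [312. 255.]
side (array([635.1, -25. ]), 55.4, 23.3, 89.06) n 231 z 0.0557 px [311. 273.]
side (array([701. , -32.5]), 67.7, 67.6, 87.55) n 674 z 0.0556 px [310. 300.]
plate
```

Aligned and in contact with the plate; about 13–15 mm remain. Continue slowly with force watch.

{"name": "servo_tool", "arguments": {
  "plan": [
    {"slide": [-0.002,0,0],"turn": 0},
    {"slide": [-0.004,0,0],"turn": 0},
    {"slide": [-0.006,0,0],"turn": 0},
    {"slide": [-0.008,0,0],"turn": 0},
    {"slide": [-0.009,0,0],"turn": 0},
    {"slide": [-0.01,0,0],"turn": 0},
    {"slide": [-0.01,0,0],"turn": 0}
  ]
}}

```text
time_s: 9.1
tcp_pos: [0.4999, -0.0177, 0.0371]
orientation: [180.0, -0.1, 178.3]
force: [-6.5, 0.7, 0.3]
finger_gap: 0.321
```

{"name": "servo_tool", "arguments": {
  "plan": [
    {"slide": [-0.001,0,0],"turn": 0},
    {"slide": [-0.002,0,0],"turn": 0},
    {"slide": [-0.002,0,0],"turn": 0}
  ]
}}

```text
time_s: 9.4
tcp_pos: [0.5019, -0.0177, 0.0371]
orientation: [180.0, -0.1, 178.3]
force: [-5.3, 0.3, 1.5]
finger_gap: 0.318
```

{"name": "servo_tool", "arguments": {
  "plan": [
    {"slide": [-0.001,0,0],"turn": 0},
    {"slide": [-0.0015,0,0],"turn": 0},
    {"slide": [-0.0015,0,0],"turn": 0}
  ]
}}

```text
time_s: 9.7
tcp_pos: [0.5021, -0.0177, 0.0369]
orientation: [180.0, -0.2, 178.3]
force: [-13.5, -0.6, 9.1]
finger_gap: 0.321
```

{"name": "servo_tool", "arguments": {
  "plan": [
    {"slide": [-0.001,0,0],"turn": 0},
    {"slide": [-0.0015,0,0],"turn": 0},
    {"slide": [-0.0015,0,0],"turn": 0}
  ]
}}

```text
time_s: 10.0
tcp_pos: [0.5022, -0.0176, 0.0366]
orientation: [180.0, -0.4, 178.3]
force: [-22.0, 0.0, 14.8]
finger_gap: 0.321
```

{"name": "servo_tool", "arguments": {
  "plan": [
    {"slide": [0.01,0,0],"turn": 0},
    {"slide": [0.03,0,0],"turn": 0},
    {"slide": [0.035,0,-0.04],"turn": 0},
    {"slide": [0.04,0,-0.09],"turn": 0},
    {"slide": [0.06,0.05,-0.112],"turn": 0},
    {"slide": [0.0915,0.316,-0.112],"turn": 8.7},
    {"slide": [0.0915,0.316,-0.112],"turn": 8.7},
    {"slide": [0.0915,0.316,-0.112],"turn": 8.7},
    {"slide": [0.0915,0.316,-0.112],"turn": 8.7},
    {"slide": [0.0915,0.316,-0.112],"turn": 8.7},
    {"slide": [0.0915,0.316,-0.112],"turn": 8.7},
    {"slide": [0.0915,0.316,-0.112],"turn": 8.7},
    {"slide": [0.0915,0.316,-0.112],"turn": 8.7}
  ],
  "jaw": 0.32
}}

```text
time_s: 11.3
tcp_pos: [0.4234, 0.3012, 0.1494]
orientation: [180.0, 0.0, 169.7]
force: [-0.2, 0.4, 0.5]
finger_gap: 0.321
```

Run:
```python
from h import *
print(get_state()["tcp_pos"],get_state()["orientation"])
im,d,p=cloud("wrist"); blobs(p,.038,.05,(.3,.6,.2,.4),200,"w")
for n in("scene","side"):
    im,d,p=cloud(n); save(n+"5",im)
    blobs(p,.050,.061,(.4,.8,-.07,.03),100,n)
    print("plate"); blobs(p,.030,.047,(.695,.8,-.08,.04),100,n)
im=cv2.imread("pics/side5.png")[190:345,220:400]; cv2.imwrite("pics/s5.png",cv2.resize(im,None,fx=3.8,fy=3.8))
```

```text
[0.4234243  0.3012409  0.14940037] [1.79980418e+02 2.80953491e-02 1.69692846e+02]
w (array([449.5, 296.3]), 106.2, 56.8, -10.47) n 10373 z 0.0442 px [316. 272.]
scene (array([538.9, -17.9]), 57.2, 19.7, 86.09) n 178 z 0.0557 px [338. 241.]
scene (array([663. , -22.6]), 175.0, 57.6, -2.03) n 2181 z 0.0555 px [317. 289.]
plate
scene (array([746.8, -21.4]), 90.5, 7.2, 89.16) n 286 z 0.0386 px [304. 328.]
side (array([545.5, -21.5]), 55.2, 24.3, 87.99) n 208 z 0.0558 px [313. 237.]
side (array([590.8, -21.6]), 55.0, 23.4, 86.13) n 213 z 0.056 px [312. 255.]
side (array([634.5, -25. ]), 55.5, 25.2, 88.69) n 227 z 0.0559 px [311. 273.]
side (array([707.5, -26.9]), 79.3, 55.6, -2.8) n 798 z 0.0555 px [310. 303.]
plate
```

View pics/s5.png

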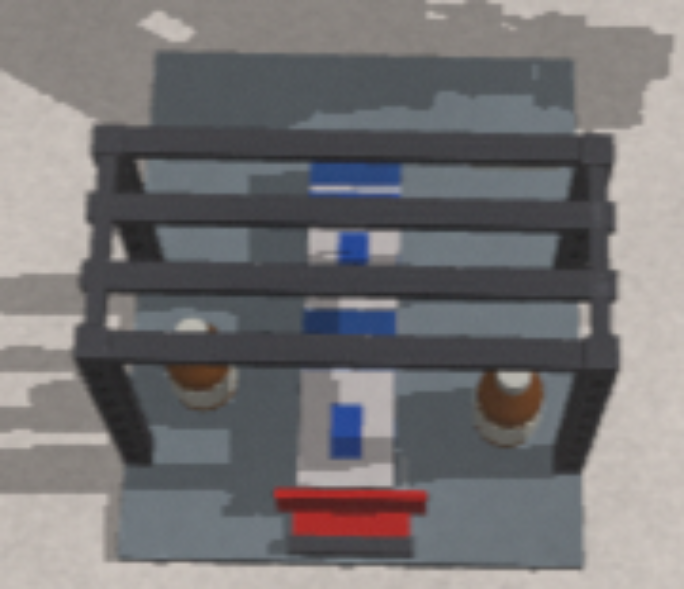

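{"name": "servo_tool", "arguments": {
  "jaw": 1.0,
  "plan": [
    {"slide": [0.003,0,0],"turn": 0},
    {"slide": [0.003,0,0],"turn": 0},
    {"slide": [0.003,0,0],"turn": 0},
    {"slide": [0.003,0,0.03],"turn": 0},
    {"slide": [0.003,0,0.06],"turn": 0},
    {"slide": [0.003,0,0.09],"turn": 0},
    {"slide": [0.003,0,0.115],"turn": 0},
    {"slide": [0.003,0,0.1235],"turn": 0},
    {"slide": [0.003,0,0.1235],"turn": 0},
    {"slide": [0.003,0,0.1235],"turn": 0}
  ]
}}

```text
time_s: 12.45
tcp_pos: [0.421, 0.3015, 0.0268]
orientation: [180.0, 0.0, 169.6]
force: [-0.2, 0.3, 0.4]
finger_gap: 0.998
```

{"name": "servo_tool", "arguments": {
  "jaw": 0.4,
  "plan": [
    {"slide": [0,0,0],"turn": 0},
    {"slide": [0,0,0],"turn": 0},
    {"slide": [0,0,0],"turn": 0},
    {"slide": [0,0,0],"turn": 0},
    {"slide": [0,0,0],"turn": 0},
    {"slide": [0,0,0],"turn": 0},
    {"slide": [0,0,0],"turn": 0}
  ]
}}

```text
time_s: 13.15
tcp_pos: [0.4205, 0.3013, 0.0261]
orientation: [180.0, 0.0, 169.6]
force: [-1.6, -0.7, 6.9]
finger_gap: 0.611
```

{"name": "servo_tool", "arguments": {
  "plan": [
    {"slide": [0,0,-0.04],"turn": 0},
    {"slide": [0,0,-0.084],"turn": 0},
    {"slide": [-0.03,-0.08,-0.084],"turn": -4},
    {"slide": [-0.106,-0.304,-0.084],"turn": -8.4},
    {"slide": [-0.106,-0.304,-0.084],"turn": -8.4},
    {"slide": [-0.106,-0.304,-0.084],"turn": -8.4},
    {"slide": [-0.106,-0.304,-0.084],"turn": -8.4},
    {"slide": [-0.106,-0.304,-0.084],"turn": -8.4},
    {"slide": [-0.106,-0.304,-0.084],"turn": -8.4},
    {"slide": [-0.106,-0.304,-0.084],"turn": -8.4},
    {"slide": [-0.13,-0.3002,-0.08],"turn": -8.4},
    {"slide": [-0.155,-0.2964,-0.077],"turn": -8.4},
    {"slide": [-0.17,-0.2941,-0.074],"turn": -8.4},
    {"slide": [-0.1793,-0.2927,-0.074],"turn": -8.4},
    {"slide": [-0.1793,-0.2927,-0.074],"turn": -8.4},
    {"slide": [-0.1793,-0.2927,-0.074],"turn": -8.4}
  ]
}}

```text
time_s: 14.75
tcp_pos: [0.5431, -0.0187, 0.0997]
orientation: [180.0, -0.1, 178.0]
force: [-0.2, -0.4, -2.5]
finger_gap: 0.612
```

Run:
```python
from h import *
print(get_state()["tcp_pos"],get_state()["orientation"])
im,d,p=cloud("wrist"); save("wrist6",im); blobs(p,.11,.125,(.4,.7,-.1,.1),200,"w"); blobs(p,.05,.06,(.4,.7,-.1,.1),200,"wblue")
for n in("scene","side"):
    im,d,p=cloud(n); save(n+"6",im)
    blobs(p,.050,.061,(.4,.8,-.07,.03),100,n)
    print("held"); blobs(p,.108,.128,(.4,.8,-.07,.04),80,n)
    print("shelf"); blobs(p,.215,.232,(.56,.8,-.2,.25),600,n)
im=cv2.imread("pics/scene6.png")[150:350,200:440]; cv2.imwrite("pics/s6.png",cv2.resize(im,None,fx=3,fy=3))
```

```text
[ 0.54311146 -0.01871627  0.09973775] [ 1.79998234e+02 -5.64319817e-02  1.78017826e+02]
w (array([532.5, -17.8]), 79.4, 26.4, 88.3) n 11473 z 0.1179 px [317. 314.]
w (array([571. , -19.2]), 56.1, 20.8, 87.53) n 5368 z 0.1176 px [317. 405.]
wblue (array([522.6, -18.2]), 56.6, 7.6, 88.34) n 1791 z 0.0562 px [316. 243.]
scene (array([663.9, -23.8]), 170.8, 62.4, -1.85) n 1825 z 0.0555 px [314. 295.]
held
scene (array([551.5, -18.1]), 79.8, 25.8, 88.54) n 227 z 0.1179 px [336. 224.]
scene (array([595.6, -19.2]), 56.1, 20.9, 89.82) n 196 z 0.1171 px [330. 239.]
scene (array([630.5, -20.1]), 54.3, 6.7, 86.18) n 80 z 0.1109 px [324. 254.]
shelf
scene (array([654.5, -19. ]), 280.5, 136.4, 88.16) n 6521 z 0.2212 px [322. 222.]
side (array([635.1, -25. ]), 55.7, 23.5, 87.49) n 224 z 0.0558 px [311. 273.]
side (array([707.5, -26.3]), 79.0, 56.4, -0.58) n 787 z 0.0557 px [310. 303.]
held
side (array([570.9, -20.5]), 74.5, 24.1, 89.71) n 233 z 0.1176 px [312. 237.]
side (array([614.4, -22.9]), 56.5, 22.6, 86.37) n 236 z 0.1175 px [311. 255.]
shelf
side (array([653.4, -21.6]), 279.8, 133.7, 88.28) n 5075 z 0.2215 px [311. 255.]
```

View pics/s6.png

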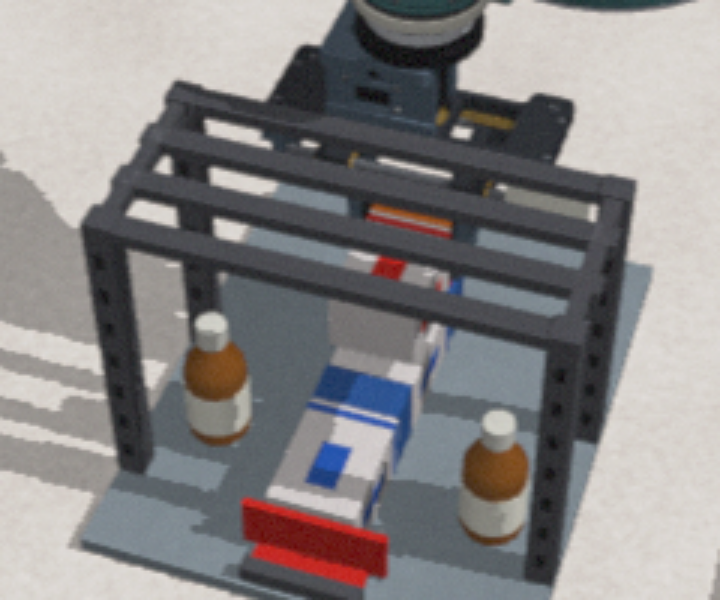

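{"name": "servo_tool", "arguments": {
  "plan": [
    {"slide": [0,0,0.01],"turn": 0},
    {"slide": [0,0,0.016],"turn": 0},
    {"slide": [0,0,0.0178],"turn": 0},
    {"slide": [0,0,0.0178],"turn": 0},
    {"slide": [0,0,0.0178],"turn": 0}
  ]
}}

```text
time_s: 15.4
tcp_pos: [0.5436, -0.019, 0.0819]
orientation: [180.0, -0.1, 178.0]
force: [-3.7, 1.1, 7.0]
finger_gap: 0.612
```

{"name": "servo_tool", "arguments": {
  "jaw": 1.0,
  "plan": [
    {"slide": [0,0,0],"turn": 0},
    {"slide": [0,0,0],"turn": 0},
    {"slide": [0,0,0],"turn": 0},
    {"slide": [0,0,0],"turn": 0},
    {"slide": [0,0,0],"turn": 0},
    {"slide": [0,0,-0.025],"turn": 0},
    {"slide": [0,0,-0.05],"turn": 0},
    {"slide": [0.02,0,-0.05],"turn": 0},
    {"slide": [0.05,0,-0.05],"turn": 0},
    {"slide": [0.055,0,-0.05],"turn": 0},
    {"slide": [0.055,0,-0.05],"turn": 0}
  ]
}}

```text
time_s: 16.5
tcp_pos: [0.4886, -0.0171, 0.1322]
orientation: [-180.0, 0.0, 178.0]
force: [0.0, 0.3, 0.4]
finger_gap: 0.996
```

{"name": "servo_tool", "arguments": {
  "jaw": 0.32,
  "plan": [
    {"slide": [0,0,0],"turn": 0},
    {"slide": [0,0,0.01],"turn": 0},
    {"slide": [0,0,0.03],"turn": 0},
    {"slide": [0,0,0.045],"turn": 0},
    {"slide": [0,0,0.049],"turn": 0},
    {"slide": [0,0,0.049],"turn": 0},
    {"slide": [0,0,0.049],"turn": 0},
    {"slide": [0,0,0.049],"turn": 0}
  ]
}}

```text
time_s: 17.3
tcp_pos: [0.4895, -0.0171, 0.0837]
orientation: [-180.0, 0.1, 178.0]
force: [0.4, -0.0, 0.1]
finger_gap: 0.339
```

Run:
```python
from h import *
print(get_state()["tcp_pos"],get_state()["orientation"])
im,d,p=cloud("wrist"); save("wrist7",im); blobs(p,.095,.106,(.4,.7,-.1,.1),200,"w")
for n in("scene","side"):
    im,d,p=cloud(n); save(n+"7",im)
    blobs(p,.050,.061,(.4,.8,-.07,.03),100,n)
    print("orange"); blobs(p,.094,.106,(.4,.8,-.07,.04),80,n)
```

```text
[ 0.48951111 -0.01712279  0.08368444] [-1.79996882e+02  5.40298339e-02  1.78000544e+02]
w (array([480.7, -33. ]), 25.7, 10.1, 24.28) n 528 z 0.1007 px [265. 309.]
w (array([4.818e+02, 4.000e-01]), 25.7, 10.1, -28.83) n 525 z 0.1007 px [368. 309.]
w (array([523.6, -17.8]), 45.1, 9.9, 87.42) n 2212 z 0.1 px [316. 413.]
scene (array([664.4, -22.4]), 168.4, 57.9, -1.89) n 1640 z 0.0556 px [313. 297.]
orange
scene (array([535.7, -17.6]), 56.9, 21.0, -89.3) n 169 z 0.0998 px [339. 224.]
scene (array([581.1, -19.1]), 56.0, 20.8, 86.53) n 188 z 0.0995 px [332. 240.]
scene (array([624.5, -20.4]), 56.1, 19.1, 88.22) n 241 z 0.099 px [324. 257.]
side (array([638.2, -25.2]), 55.9, 17.0, 87.49) n 175 z 0.0556 px [311. 274.]
side (array([707.8, -27. ]), 80.2, 78.5, 89.21) n 826 z 0.0554 px [311. 303.]
orange
side (array([526.5, -19.7]), 55.6, 12.1, 84.89) n 92 z 0.0997 px [312. 222.]
side (array([564.2, -21.9]), 55.3, 22.7, 88.19) n 219 z 0.0998 px [312. 237.]
side (array([607.4, -22.6]), 55.7, 22.8, 87.06) n 224 z 0.0996 px [312. 255.]
```

{"name": "servo_tool", "arguments": {
  "plan": [
    {"slide": [-0.008,0,0],"turn": 0},
    {"slide": [-0.013,0,0],"turn": 0},
    {"slide": [-0.018,0,0],"turn": 0},
    {"slide": [-0.023,0,0],"turn": 0},
    {"slide": [-0.028,0,0],"turn": 0},
    {"slide": [-0.033,0,0],"turn": 0},
    {"slide": [-0.038,0,0],"turn": 0},
    {"slide": [-0.043,0,0],"turn": 0},
    {"slide": [-0.048,0,0],"turn": 0},
    {"slide": [-0.052,0,0],"turn": 0},
    {"slide": [-0.055,0,0],"turn": 0},
    {"slide": [-0.056,0,0],"turn": 0},
    {"slide": [-0.056,0,0],"turn": 0}
  ]
}}

```text
time_s: 18.75
tcp_pos: [0.5452, -0.0191, 0.0832]
orientation: [-180.0, 0.0, 178.0]
force: [-0.8, -0.3, -0.3]
finger_gap: 0.318
```

Run:
```python
from h import *
s=get_state();print(s["tcp_pos"],s["orientation"],s["force"])
for n in("scene","side"):
    im,d,p=cloud(n); save(n+"8",im)
    blobs(p,.050,.061,(.4,.8,-.07,.03),100,n)
    print("orange"); blobs(p,.094,.106,(.4,.8,-.07,.04),80,n)
im=cv2.imread("pics/side8.png")[190:345,220:400]; cv2.imwrite("pics/s8.png",cv2.resize(im,None,fx=3.8,fy=3.8))
```

```text
[ 0.54517852 -0.01905666  0.0831651 ] [-1.79999539e+02  1.57964590e-02  1.77999002e+02] [-0.8427244  -0.30141695 -0.32909538]
scene (array([665., -28.]), 167.3, 73.7, -0.12) n 1144 z 0.0553 px [310. 304.]
orange
scene (array([580.9, -19.3]), 57.3, 21.6, 89.08) n 195 z 0.0998 px [332. 240.]
scene (array([645.6, -21.3]), 62.1, 56.9, -1.28) n 789 z 0.0994 px [320. 265.]
side (array([709.7, -26.2]), 74.9, 57.9, -2.27) n 763 z 0.0556 px [310. 304.]
orange
side (array([568.4, -21.9]), 55.1, 22.7, 74.21) n 129 z 0.0997 px [312. 239.]
side (array([608.4, -22.5]), 55.9, 22.8, 84.34) n 226 z 0.0998 px [312. 255.]
side (array([651.1, -24.3]), 53.8, 22.3, 87.16) n 231 z 0.0997 px [311. 273.]
```

View pics/s8.png

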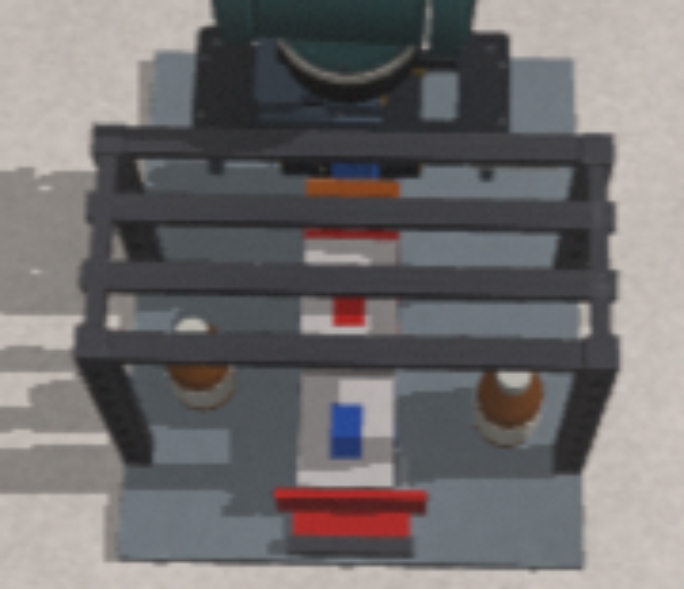

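{"name": "servo_tool", "arguments": {
  "plan": [
    {"slide": [-0.001,0,0],"turn": 0},
    {"slide": [-0.002,0,0],"turn": 0},
    {"slide": [-0.002,0,0],"turn": 0}
  ]
}}

```text
time_s: 19.15
tcp_pos: [0.5471, -0.0191, 0.0831]
orientation: [-180.0, 0.0, 178.0]
force: [-0.0, -0.4, 0.4]
finger_gap: 0.317
```

{"name": "servo_tool", "arguments": {
  "plan": [
    {"slide": [-0.001,0,0],"turn": 0},
    {"slide": [-0.0015,0,0],"turn": 0},
    {"slide": [-0.0015,0,0],"turn": 0}
  ]
}}

```text
time_s: 19.45
tcp_pos: [0.5486, -0.0192, 0.0831]
orientation: [-180.0, 0.0, 178.0]
force: [-0.2, 0.6, -0.8]
finger_gap: 0.321
```

{"name": "servo_tool", "arguments": {
  "plan": [
    {"slide": [-0.001,0,0],"turn": 0},
    {"slide": [-0.001,0,0],"turn": 0},
    {"slide": [-0.001,0,0],"turn": 0}
  ]
}}

```text
time_s: 19.75
tcp_pos: [0.5496, -0.0192, 0.0832]
orientation: [-180.0, 0.0, 178.0]
force: [0.4, -0.1, -0.6]
finger_gap: 0.322
```

{"name": "servo_tool", "arguments": {
  "plan": [
    {"slide": [-0.001,0,0],"turn": 0},
    {"slide": [-0.001,0,0],"turn": 0}
  ]
}}

```text
time_s: 19.95
tcp_pos: [0.5506, -0.0193, 0.0832]
orientation: [180.0, 0.0, 178.0]
force: [-0.5, -0.3, 1.2]
finger_gap: 0.321
```

{"name": "servo_tool", "arguments": {
  "plan": [
    {"slide": [-0.001,0,0],"turn": 0},
    {"slide": [-0.001,0,0],"turn": 0}
  ]
}}

```text
time_s: 20.15
tcp_pos: [0.5516, -0.0193, 0.0831]
orientation: [-180.0, 0.0, 178.0]
force: [0.9, 0.7, 0.0]
finger_gap: 0.322
```

{"name": "servo_tool", "arguments": {
  "plan": [
    {"slide": [-0.001,0,0],"turn": 0},
    {"slide": [-0.001,0,0],"turn": 0}
  ]
}}

```text
time_s: 20.35
tcp_pos: [0.5526, -0.0193, 0.0831]
orientation: [180.0, 0.0, 178.0]
force: [-0.8, -0.6, -0.6]
finger_gap: 0.32
```

{"name": "servo_tool", "arguments": {
  "plan": [
    {"slide": [-0.001,0,0],"turn": 0},
    {"slide": [-0.001,0,0],"turn": 0}
  ]
}}

```text
time_s: 20.55
tcp_pos: [0.5537, -0.0194, 0.0831]
orientation: [-180.0, 0.0, 178.0]
force: [0.6, 0.3, 0.4]
finger_gap: 0.319
```

{"name": "servo_tool", "arguments": {
  "plan": [
    {"slide": [-0.001,0,0],"turn": 0},
    {"slide": [-0.001,0,0],"turn": 0}
  ]
}}

```text
time_s: 20.75
tcp_pos: [0.5546, -0.0194, 0.0832]
orientation: [-180.0, 0.0, 178.0]
force: [-0.6, 0.1, -0.8]
finger_gap: 0.323
```

{"name": "servo_tool", "arguments": {
  "plan": [
    {"slide": [-0.001,0,0],"turn": 0},
    {"slide": [-0.001,0,0],"turn": 0}
  ]
}}

```text
time_s: 20.95
tcp_pos: [0.5556, -0.0194, 0.0832]
orientation: [-180.0, 0.0, 178.0]
force: [-0.7, 0.1, 0.2]
finger_gap: 0.321
```

Run:
```python
from h import *
s=get_state();print(s["tcp_pos"],s["orientation"],s["force"])
for n in("scene","side"):
    im,d,p=cloud(n); save(n+"9",im)
    blobs(p,.050,.061,(.4,.8,-.07,.03),100,n)
    print("orange"); blobs(p,.094,.106,(.4,.8,-.07,.04),80,n)
```

```text
[ 0.55562646 -0.0194383   0.08315744] [-1.79998737e+02  9.75972649e-03  1.77999266e+02] [-0.72837683  0.06550854  0.19133847]
scene (array([661.4, -22.2]), 173.8, 57.5, -1.99) n 984 z 0.0555 px [310. 306.]
orange
scene (array([580.1, -19. ]), 57.0, 20.6, 86.71) n 176 z 0.0998 px [332. 240.]
scene (array([650.4, -21.5]), 73.4, 57.0, -1.63) n 932 z 0.0994 px [319. 267.]
side (array([714.5, -27.9]), 66.7, 64.5, 86.62) n 665 z 0.0554 px [310. 306.]
orange
side (array([607.5, -22.7]), 56.4, 22.9, 85.22) n 229 z 0.0998 px [312. 255.]
side (array([650.1, -24.3]), 53.4, 23.4, 89.45) n 235 z 0.0999 px [311. 273.]
```

{"name": "servo_tool", "arguments": {
  "plan": [
    {"slide": [-0.001,0,0],"turn": 0},
    {"slide": [-0.001,0,0],"turn": 0}
  ]
}}

```text
time_s: 21.25
tcp_pos: [0.5566, -0.0194, 0.0832]
orientation: [180.0, 0.0, 178.0]
force: [-1.3, -0.0, -0.4]
finger_gap: 0.321
```

{"name": "servo_tool", "arguments": {
  "plan": [
    {"slide": [-0.001,0,0],"turn": 0},
    {"slide": [-0.001,0,0],"turn": 0}
  ]
}}

```text
time_s: 21.45
tcp_pos: [0.5576, -0.0195, 0.0831]
orientation: [-180.0, 0.0, 178.0]
force: [1.1, -1.2, -0.6]
finger_gap: 0.319
```

{"name": "servo_tool", "arguments": {
  "plan": [
    {"slide": [-0.001,0,0],"turn": 0},
    {"slide": [-0.001,0,0],"turn": 0}
  ]
}}

```text
time_s: 21.65
tcp_pos: [0.5586, -0.0195, 0.0831]
orientation: [-180.0, 0.0, 178.0]
force: [-0.6, 0.5, -0.4]
finger_gap: 0.324
```

Run:
```python
from h import *
s=get_state();print(s["tcp_pos"],s["force"])
for n in("scene","side"):
    im,d,p=cloud(n); save(n+"10",im)
    for nm,zl,zh in(("first",.0525,.0585),("orange",.0965,.1025)):
        m=(p[...,2]>zl)&(p[...,2]<zh)&(abs(p[...,1]+.023)<.018)&(p[...,0]>.66)&(p[...,0]<.77)
        # far edge: last top point per column
        e=[np.nanmax(np.where(m[:,c],p[:,c,0],np.nan)) for c in range(640) if m[:,c].sum()>3]
        print(n,nm,np.median(e).round(4),len(e))
```

```text
[ 0.55862548 -0.01950007  0.08312723] [-0.60243524  0.47235035 -0.40477276]
scene first 0.7401 26
scene orange 0.6869 22
side first 0.7397 17
side orange 0.6876 2
```

{"name": "servo_tool", "arguments": {
  "plan": [
    {"slide": [0.005,0,0],"turn": 0},
    {"slide": [0.02,0,0],"turn": 0},
    {"slide": [0.06,0,0],"turn": 0},
    {"slide": [0.1,0,0],"turn": 0},
    {"slide": [0.11,0,-0.04],"turn": 0},
    {"slide": [0.11,0.05,-0.09],"turn": 0},
    {"slide": [0.11,0.1,-0.14],"turn": 0},
    {"slide": [0.1,0.2,-0.16],"turn": 0},
    {"slide": [0.1,0.25,-0.16],"turn": 0},
    {"slide": [0.1,0.25,-0.16],"turn": 0},
    {"slide": [0.1,0.25,-0.16],"turn": 0}
  ]
}}

```text
time_s: 22.85
tcp_pos: [0.4662, 0.2361, 0.2439]
orientation: [180.0, 0.0, 178.1]
force: [0.7, -0.5, -0.3]
finger_gap: 0.322
```

Run:
```python
from h import *
s=get_state();print(s["tcp_pos"],s["force"])
for n in("scene","side"):
    im,d,p=cloud(n); save(n+"11",im)
    print("course"); blobs(p,.052,.060,(.4,.8,-.07,.03),60,n)
    print("orange"); blobs(p,.094,.106,(.4,.8,-.07,.04),60,n)
    print("plate"); blobs(p,.030,.047,(.695,.8,-.08,.04),60,n)
a=cv2.imread("pics/side11.png")[190:345,220:400]; b=cv2.imread("pics/scene11.png")[180:360,210:430]
cv2.imwrite("pics/s11.png",cv2.hconcat([cv2.resize(a,(400,400),interpolation=2),cv2.resize(b,(400,400),interpolation=2)]))
```

```text
[0.46618662 0.23605358 0.2438597 ] [ 0.69044343 -0.45710268 -0.28834948]
course
scene (array([534.9, -15.9]), 55.5, 18.1, 77.91) n 82 z 0.0561 px [342. 241.]
scene (array([678.5, -22.7]), 131.6, 57.2, -2.37) n 865 z 0.0555 px [309. 307.]
orange
scene (array([581.9, -18.9]), 57.5, 15.1, 87.55) n 128 z 0.0998 px [331. 241.]
scene (array([652.7, -21.7]), 74.2, 57.1, -2.29) n 973 z 0.0995 px [319. 268.]
plate
scene (array([747. , -21.2]), 89.9, 8.0, -89.99) n 275 z 0.0387 px [305. 328.]
course
side (array([546. , -21.5]), 54.7, 23.3, 89.11) n 199 z 0.0556 px [313. 237.]
side (array([714.5, -27.1]), 58.0, 55.8, -2.62) n 570 z 0.0558 px [310. 306.]
orange
side (array([607.9, -22.8]), 56.5, 22.1, 86.34) n 229 z 0.0997 px [312. 255.]
side (array([650.5, -24.3]), 54.0, 23.3, 86.93) n 233 z 0.0997 px [311. 273.]
side (array([685.2, -25.4]), 54.8, 6.1, 88.78) n 70 z 0.0993 px [311. 288.]
plate
side (array([745.2, -24.3]), 87.8, 4.3, 88.73) n 74 z 0.038 px [311. 322.]
```

View pics/s11.png

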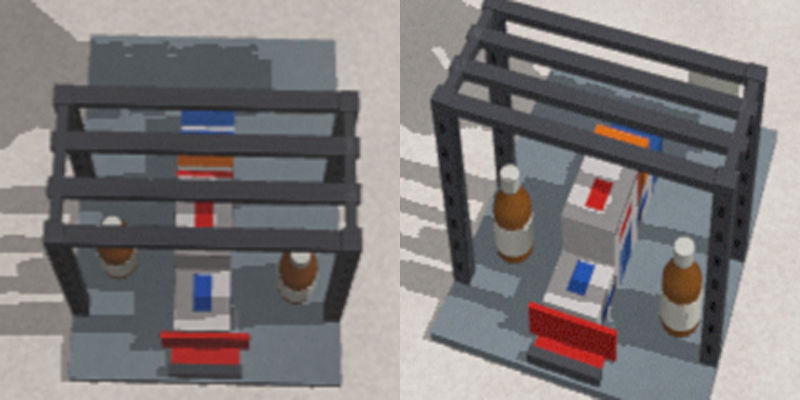

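```bash
python3 -c "
from station import *
print(finish_job())"
```

```text
the job is handed in; nothing more can be done
None
```

The job is handed in at about 23 s on the clock; no verdict was reported.

**Bottom course:** I set the loose blue carton in line in front of the first carton. I then pushed the whole course with the two part-open fingers until the force rose clearly, from about 5 N to 22 N, with the end plate at its stop. In the cameras the plate had moved 32 mm and stayed where it was left.

**Second course:** The moves allow no tilting of the tool, so I could not lean it back 40 degrees as suggested. Instead I set the orange carton down upright, further out on the blue one. I then pushed it about 56 mm along the course until it sat across the joint. The gripper's body met nothing under the shelf (force at most about 1 N).

**Last checks:**
- **Orange position:** its centre is about 53 mm behind the first carton's, with 55 ideal and 45 to 65 allowed. It is at about x = 26 mm in the rack frame.
- **Orange alignment:** it is about 1 mm or less off the course line and parallel to it within about half a degree.
- **First carton:** its far end is at about x = 134 mm, on the plate.
- **Surroundings:** the bottles look undisturbed, I moved nothing near the jar, and the arm is clear.
- **Disagreement:** coarser readings during the push put the orange carton 4 to 8 mm further back than the finer edge measurement and the tool position, which agreed to about 2 mm. I went with those two.
- **Not checked directly:** the gap between blue and first is hidden under the orange carton, so I rely on the 22 N push and the earlier pictures for it.

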